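Take the red filter cassette out of the detector console

ROBOT

A 6-joint arm with a two-finger parallel gripper is mounted at the origin on a cart in front of the work surface, level with it; the furniture and walls round the work are solid. World frame = base frame: x ahead of the robot, y to its left, z up, the work surface at z = 0. Lengths are in mm, angles in rad, forces in N, time in s.
With the tool pointing down it reaches from about 250 to 850 mm from the base axis. Payload 12.5 kg.
Tool frame: the origin (TCP) lies at the very end of the fingers, on their centre line; the grasp point (between the pads) lies 19 mm behind it (grasp_offset is the distance from the TCP to the grasp point, in mm); z points along the fingers, y is the direction in which the jaws open and shut (so a half turn about z gives the same grasp; the last joint's range is limited). The gripper opens to 93 mm and grips with 3 to 60 N. Pads are 15 mm wide; open, the fingers measure 128 mm over their backs; the gripper's body (75 mm by 188 mm) begins 65 mm behind the grasp point.
Start: joints at [-1.408, 0.351, 1.652, -0, 1.139, -0.085], TCP at [134.92, -533.18, 218.633] pointing down, gripper open.
Joint ranges: [-2.75, 2.75], [-0.79, 2.1], [0.01, 2.65], [-1.57, 4.71], [0.07, 3.14], [-2.87, 2.87]. Speed limits (rad/s): [2.22, 2.22, 2.79, 3.14, 3.14, 3.14].

INTERFACE

Orientations are given as a unit quaternion [w, x, y, z].
In Python, from cell import * gives the robot as it stands.
- The arm moves only by the tool arm_command, never from a script. Its arguments are lists of equal length, an entry for each row: "angular": the turn, a rotation vector about the tool's x, y, z in degrees, a list of three; "delta_pos": the shift along the tool's x, y, z in mm, a list of three; "jaw": the opening, from 0 (shut) to 1 (fully open). In form: {"angular": [[wx, wy, wz], ...], "delta_pos": [[dx, dy, dz], ...], "jaw": [jaw, ...]}. A call has exactly 10 rows; each row shifts and turns the commanded pose from where the row before left it, along the tool's axes as they then stand; what a row does not reach is not made up. A row lasts 1/12 s, in which the tool goes at most 41.7 mm and 7.16 degrees, less where a joint would pass 70% of its speed; a pose out of reach is approached as far as the arm can. A call is refused whole if a number of a shift passes 41.7 or a number of a turn 7.16, either way. A call with a gripper value outside its range is refused whole. The fingers move at their own pace and stop on an object; "grip_force" is the grip in N (left out, the last holds). Time passes only in rows, so rows that do not move let the fingers close, or fill a call up. It gives the time, the measured TCP pose, the force and the opening at its end, in the units of the state.
- sense(): the state, without advancing time (a new reading comes with each control period).
- capture(name): name is "scene" or "top" or "wrist"; returns a dict with "img" (384x512x3 uint8, red, green, blue), "fx", "fy", "cx", "cy" (pixels), "rvec" (rotation vector, rad) and "tvec" (3), from world to camera coordinates, as OpenCV has them. Camera axes: x right, y down, z forward; pixel columns grow to the right and rows downward; lengths in mm; the calibration is good to about 2 mm. A picture is of the moment at which its call begins. There is no depth.
- hand_in(): hands the job in, once; it reports no verdict.
The state is a dict: "time": time; "qpos": joint angles; "qd": joint speeds; "joint_torque": joint torques, N m; "tool_pos": TCP position; "ee_rot": TCP orientation; "ft_force": force on the tool from outside, world axes, zero at the start; "wrist_torque": the same for the moment, N m; "grip_width": opening from 0.0 (shut) to 1.0 (fully open).
Only numpy, scipy, OpenCV 4.12 (cv2) and the standard library are available. Lean on these libraries where they do the work, as an engineer would, in place of code of your own. Each camera call takes 0.05 s, during which the arm holds its last target.

TASK

The red-capped filter cassette has to come out of the detector console. First close that channel's shutter by flipping its toggle, behind the bay, all the way away from you; then press its ejector key, in front of the bay, right down so that the cassette is pushed up out of its well; then take hold of the raised cassette, draw it out and stand it upright in the free place of the storage caddy. Leave the other two channels, the spare cassette, the bottle and the dish undisturbed, do not drop the cassette, and let go of everything at the end.

Things in the scene. Friction and masses are not known exactly. Their poses are not given: they have to be found in the camera images.
- console: Grey detector console, fixed; housing 176 mm wide (y), from x = -56 (front) to +130 mm (back). Origin on the bench under the face's middle; x front to back, z up. A dark face (its middle 155 mm high) rises 30 deg from the front edge (127 mm high) to a flat deck (180 mm high, x = 43 to 130). Columns 1, 2, 3 at y = +44, 0, -44 mm: ejector key in front, well in the face, shutter toggle on the deck.
- cassette_red: The cassette to take out: black block 60 x 26 x 80 mm (x, y, z), red cap and glass, 0.1 to 0.2 kg. Origin at the middle of its underside, z to its top, y across its 26 mm thickness (grip here, upper 28 mm). It starts seated in any one of the bays, leaning 30 deg: z along the face's normal, x up the slope, top about 2 mm below the face so that fingers cannot grip it.
- cassette_blue: Like the red one, with a blue cap; seated in another bay and to be left there.
- cassette_green: Like the red one, with a green cap; seated in another bay and to be left there.
- cassette_amber: Spare cassette of the same size with an amber cap, upright in the other place of the caddy; leave it.
- caddy: Grey storage caddy, fixed, 164 x 56 mm (x, y), 47 mm high, origin under its middle, with two open places in line along x. Each is 72 (x) by 40 mm (y) inside, floor 6 mm over the bench: a cassette stands in it loosely, its x along the caddy's x (either way round), its top 86 mm over the bench. Free place at x = -38 mm; the amber cassette stands at x = +38 mm.
- free_place (a point): Middle of the floor of the caddy's free place, 6 mm over the bench; axes as the caddy's.
- dropper_bottle: Amber glass dropper bottle, 33 mm wide, 102 mm tall, origin under its middle; leave it standing.
- petri_a: Clear petri dish, 60 mm wide, 14 mm high, origin under its middle; leave it.
- bay_1 (a point): Column 1 (left): where the underside of a seated cassette has its middle, on the well's floor, 82 mm below the face. The well is 63 mm long up the slope and 29 mm wide; its axis, along which a cassette comes out, is the face's outward normal, (-0.5, 0, 0.866) in the console's axes. Between the wells the face is flat and bare.
- key_1 (a point): Column 1 (left): middle of the top of the ejector key, a dark ribbed pad 40 (x) by 26 mm (y), 8 mm thick, in front of the console, 18 mm from the next pad; moves with it. Press it down. Up, it is 82 mm over the bench and 125 mm in front of the console's origin; fully down it is about 30 mm over the bench and 133 mm in front.
- eject_1 (a joint): Ejector lever of column 1, rad: 0 key up, 0.486 key fully down (stop). Hinge along the console's y at console x = -19, z = 38 mm. Pressing takes 5 to 7 N at the pad; the inner end comes up through the slot in the well's floor and raises the cassette by 36 mm at full stroke. It is stiff and stays where it is left, holding the cassette up.
- toggle_1 (a point): Column 1 (left): middle of the round end of the shutter toggle on the deck, a steel bat handle 9 mm thick, its end about 35 mm over the deck, 44 mm from the next; moves with it.
- shutter_1 (a joint): Shutter toggle of column 1, rad. Near 0 (as found) open: it leans 20 deg to the front, towards the robot; 0.70 closed: 20 deg to the back, at its stop. Hinge along the console's y at console x = 88, z = 183 mm, 34 mm from the toggle's end. It takes about 1 N and stays where it is left.
- bay_2 (a point): Column 2 (middle): where the underside of a seated cassette has its middle, on the well's floor, 82 mm below the face. The well is 63 mm long up the slope and 29 mm wide; its axis, along which a cassette comes out, is the face's outward normal, (-0.5, 0, 0.866) in the console's axes. Between the wells the face is flat and bare.
- key_2 (a point): Column 2 (middle): middle of the top of the ejector key, a dark ribbed pad 40 (x) by 26 mm (y), 8 mm thick, in front of the console, 18 mm from the next pad; moves with it. Press it down. Up, it is 82 mm over the bench and 125 mm in front of the console's origin; fully down it is about 30 mm over the bench and 133 mm in front.
- eject_2 (a joint): Ejector lever of column 2, rad: 0 key up, 0.486 key fully down (stop). Hinge along the console's y at console x = -19, z = 38 mm. Pressing takes 5 to 7 N at the pad; the inner end comes up through the slot in the well's floor and raises the cassette by 36 mm at full stroke. It is stiff and stays where it is left, holding the cassette up.
- toggle_2 (a point): Column 2 (middle): middle of the round end of the shutter toggle on the deck, a steel bat handle 9 mm thick, its end about 35 mm over the deck, 44 mm from the next; moves with it.
- shutter_2 (a joint): Shutter toggle of column 2, rad. Near 0 (as found) open: it leans 20 deg to the front, towards the robot; 0.70 closed: 20 deg to the back, at its stop. Hinge along the console's y at console x = 88, z = 183 mm, 34 mm from the toggle's end. It takes about 1 N and stays where it is left.
- bay_3 (a point): Column 3 (right): where the underside of a seated cassette has its middle, on the well's floor, 82 mm below the face. The well is 63 mm long up the slope and 29 mm wide; its axis, along which a cassette comes out, is the face's outward normal, (-0.5, 0, 0.866) in the console's axes. Between the wells the face is flat and bare.
- key_3 (a point): Column 3 (right): middle of the top of the ejector key, a dark ribbed pad 40 (x) by 26 mm (y), 8 mm thick, in front of the console, 18 mm from the next pad; moves with it. Press it down. Up, it is 82 mm over the bench and 125 mm in front of the console's origin; fully down it is about 30 mm over the bench and 133 mm in front.
- eject_3 (a joint): Ejector lever of column 3, rad: 0 key up, 0.486 key fully down (stop). Hinge along the console's y at console x = -19, z = 38 mm. Pressing takes 5 to 7 N at the pad; the inner end comes up through the slot in the well's floor and raises the cassette by 36 mm at full stroke. It is stiff and stays where it is left, holding the cassette up.
- toggle_3 (a point): Column 3 (right): middle of the round end of the shutter toggle on the deck, a steel bat handle 9 mm thick, its end about 35 mm over the deck, 44 mm from the next; moves with it.
- shutter_3 (a joint): Shutter toggle of column 3, rad. Near 0 (as found) open: it leans 20 deg to the front, towards the robot; 0.70 closed: 20 deg to the back, at its stop. Hinge along the console's y at console x = 88, z = 183 mm, 34 mm from the toggle's end. It takes about 1 N and stays where it is left.
Not all that is in view belongs to the job. Of the things that look like the caddy, take the one that is farthest to the robot's left at the start.

How it is judged (in metres and radians):
On the way, in this order (a step that is already met when the one before it is completed fails the run):
1. the shutter toggle of the red cassette's own channel is flipped to closed while the cassette is still seated in its bay (((distance between cassette_red and bay_1 below 0.008 m and value of joint shutter_1 above 0.55 rad) or (distance between cassette_red and bay_2 below 0.008 m and value of joint shutter_2 above 0.55 rad) or (distance between cassette_red and bay_3 below 0.008 m and value of joint shutter_3 above 0.55 rad))), for 0.2 s.
2. the red cassette stands raised at least 25 mm on its ejector, its key pressed down, its shutter closed, before the fingers take it (((distance between cassette_red and bay_1 between 0.025 and 0.043 m and value of joint eject_1 above 0.33 rad and value of joint shutter_1 above 0.55 rad) or (distance between cassette_red and bay_2 between 0.025 and 0.043 m and value of joint eject_2 above 0.33 rad and value of joint shutter_2 above 0.55 rad) or (distance between cassette_red and bay_3 between 0.025 and 0.043 m and value of joint eject_3 above 0.33 rad and value of joint shutter_3 above 0.55 rad)) and contact force between the fingers and cassette_red below 0.3 N), for 0.2 s.
3. the red cassette is drawn clear of the console (distance between cassette_red and bay_1 above 0.09 m and distance between cassette_red and bay_2 above 0.09 m and distance between cassette_red and bay_3 above 0.09 m), for 0.1 s.
At the end, for the whole second after the job is handed in: Red cassette let go, at rest, upright within 7 deg in the free place (9 mm each side, 4 mm in height); its toggle closed (over 0.55 rad), the other two open (under 0.15); blue and green within 8 mm of their starts, amber 15 mm, bottle and dish 20 mm (x of cassette_red in the frame of free_place between -0.009 and 0.009 m and y of cassette_red in the frame of free_place between -0.009 and 0.009 m and z of cassette_red in the frame of free_place between -0.004 and 0.004 m and angle between cassette_red's own z axis and vertical below 0.12 rad and linear speed of cassette_red below 0.02 m/s and contact force between the fingers and cassette_red below 0.05 N and ((distance between each of cassette_blue, cassette_green and bay_1 above 0.03 m and value of joint shutter_1 above 0.55 rad) or (distance between each of cassette_blue, cassette_green and bay_2 above 0.03 m and value of joint shutter_2 above 0.55 rad) or (distance between each of cassette_blue, cassette_green and bay_3 above 0.03 m and value of joint shutter_3 above 0.55 rad)) and (distance between each of cassette_blue, cassette_green and bay_1 above 0.03 m or value of joint shutter_1 below 0.15 rad) and (distance between each of cassette_blue, cassette_green and bay_2 above 0.03 m or value of joint shutter_2 below 0.15 rad) and (distance between each of cassette_blue, cassette_green and bay_3 above 0.03 m or value of joint shutter_3 below 0.15 rad) and distance of each of cassette_blue, cassette_green from where it was at the start of the episode below 0.008 m and distance of cassette_amber from where it was at the start of the episode below 0.015 m and distance of each of dropper_bottle, petri_a from where it was at the start of the episode below 0.02 m); the robot touches nothing.
It fails at once if the shutter toggle of another channel is moved ((distance between any of cassette_blue, cassette_green and bay_1 below 0.03 m and value of joint shutter_1 above 0.15 rad) or (distance between any of cassette_blue, cassette_green and bay_2 below 0.03 m and value of joint shutter_2 above 0.15 rad) or (distance between any of cassette_blue, cassette_green and bay_3 below 0.03 m and value of joint shutter_3 above 0.15 rad)).
It fails at once if the blue or green cassette is pushed up or moved by more than 8 mm (distance of any of cassette_blue, cassette_green from where it was at the start of the episode above 0.008 m).
It fails at once if the spare amber cassette is knocked or lifted by more than 15 mm (distance of cassette_amber from where it was at the start of the episode above 0.015 m).
It fails at once if the dropper bottle or the petri dish is knocked (distance of any of dropper_bottle, petri_a from where it was at the start of the episode above 0.02 m or angle between dropper_bottle's own z axis and vertical above 0.3 rad).
It fails at once if the red cassette is dropped (falls free faster than 0.6 m/s) (linear speed of cassette_red above 0.6 m/s and contact force between the fingers and cassette_red below 0.05 N).
It also fails if it takes over 53 s, if anything falls off the work surface, if the arm or the gripper's body presses on something with over 40 N, if the wrist force passes 120 N, or if a joint passes its speed limit or range.

## Working session

There is one attempt and no reset: what is moved stays moved. The work goes in short steps, Python scripts to look and compute and a tool call to move; the robot and the scene stay as the last step left them, time stands still between calls to the robot, and variables do not carry over. Pictures are saved under pics/ and viewed, and the job is handed in when it is done.

Besides the shell and the picture viewer there is one more tool, called by a JSON object that holds its "api" and its "payload". arm_command: Moves the arm, as the interface text tells. Its arguments: {"type":"object","properties":{"angular":{"type":"array"},"delta_pos":{"type":"array"},"jaw":{"type":"array"},"grip_force":{"type":"number"}},"required":["angular","delta_pos","jaw"]}

```bash
mkdir -p pics; ls; python3 - <<'E'
from cell import *
import cv2
print(sense())
for n in ["scene","top","wrist"]:
    c=capture(n); cv2.imwrite(f"pics/{n}0.png",c["img"][:,:,::-1]); print(n,{k:v for k,v in c.items() if k!="img"})
    import pickle; pickle.dump(c,open(f"{n}0.pkl","wb"))
E
```

```text
pics
{'time': 0.0, 'qpos': array([-1.40761146e+00,  3.51251559e-01,  1.65240324e+00, -2.02572266e-05,
        1.13906137e+00, -8.46318317e-02]), 'qd': array([-1.17960900e-03,  7.69789906e-04,  2.11752513e-04,  9.32006206e-04,
        9.33673175e-04,  3.49067024e-05]), 'joint_torque': array([-4.64252618e-03, -4.97314095e+01, -2.85257363e+01,  6.96766796e-02,
        2.55773478e-02, -8.61309854e-05]), 'tool_pos': array([ 134.85815756, -532.8746535 ,  218.10095133]), 'ee_rot': array([-5.60959329e-04,  9.92332496e-01,  1.23595715e-01, -3.12478032e-05]), 'ft_force': array([-0.29450542,  0.00610117, -0.18561458]), 'wrist_torque': array([0.01984883, 0.05279315, 0.01271556]), 'grip_width': 0.9974471932216932}
scene {'fx': 449.6787545424346, 'fy': 449.6787545424346, 'cx': 256.809465948948, 'cy': 186.95398570024742, 'rvec': array([ 2.08365817, -0.77945516,  0.39892306]), 'tvec': array([-491.55382403,  293.25009264, 1238.72400532])}
top {'fx': 408.730001046574, 'fy': 408.730001046574, 'cx': 258.2121788159105, 'cy': 192.15581194320484, 'rvec': array([ 2.10054955, -2.12244904,  0.21830373]), 'tvec': array([-123.95010176,  567.81651841, 1142.76316092])}
wrist {'fx': 314.9031265762097, 'fy': 314.9031265762097, 'cx': 262.4068785157426, 'cy': 191.93513719517475, 'rvec': array([-2.31788994,  1.80387305,  0.2274419 ]), 'tvec': array([-549.85163943,  -27.65894767,  388.96167461])}
```

View pics/scene0.png

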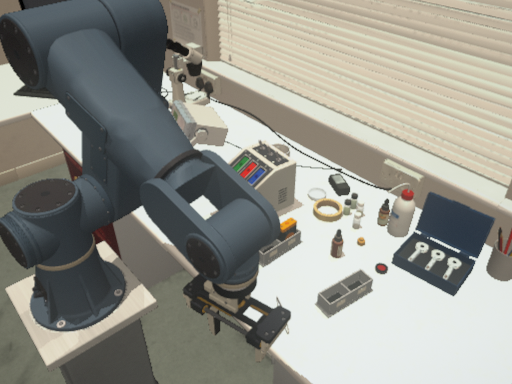

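View pics/top0.png

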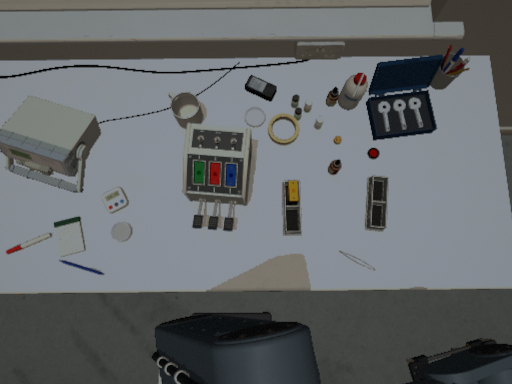

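View pics/wrist0.png

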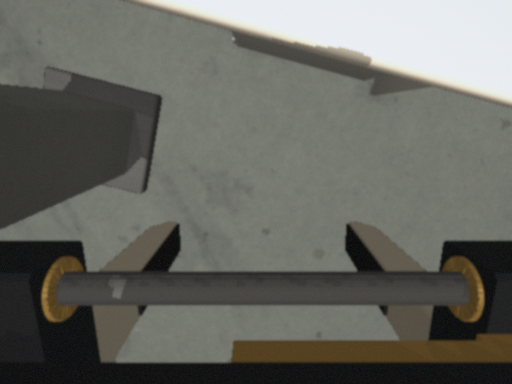

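```bash
cat > h.py <<'E'
from cell import *
import cv2, pickle, numpy as np
from scipy.spatial.transform import Rotation as R
def snap(n,tag):
    c=capture(n); pickle.dump(c,open(f"{tag}.pkl","wb")); cv2.imwrite(f"pics/{tag}.png",c["img"][:,:,::-1]); return c
def K(c): return np.array([[c["fx"],0,c["cx"]],[0,c["fy"],c["cy"]],[0,0,1.]])
def proj(c,P): return cv2.projectPoints(np.atleast_2d(np.array(P,float)),c["rvec"],c["tvec"],K(c),None)[0][:,0]
def back(c,uv,z):
    Rm=cv2.Rodrigues(c["rvec"])[0]; o=-Rm.T@c["tvec"]
    d=Rm.T@np.linalg.inv(K(c))@np.array([uv[0],uv[1],1.]); return o+d*(z-o[2])/d[2]
def crop(c,u0,v0,u1,v1,s,fn):
    i=cv2.resize(c["img"][v0:v1,u0:u1,::-1],None,fx=s,fy=s,interpolation=cv2.INTER_CUBIC)
    for k in range(u0-u0%10+10,u1,10): cv2.line(i,((k-u0)*s,0),((k-u0)*s,8 if k%50 else 16),(0,0,255),1)
    for k in range(v0-v0%10+10,v1,10): cv2.line(i,(0,(k-v0)*s),(8 if k%50 else 16,(k-v0)*s),(0,0,255),1)
    cv2.imwrite(fn,i)
E
python3 - <<'E'
from h import *
t=pickle.load(open("top0.pkl","rb")); s=pickle.load(open("scene0.pkl","rb"))
crop(t,175,115,265,240,6,"pics/topcon.png")
crop(t,270,150,400,240,6,"pics/topcad.png")
crop(s,220,130,320,230,6,"pics/scon.png")
crop(s,220,190,390,320,4,"pics/scad.png")
E
```

```text
(no output)
```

View pics/topcon.png

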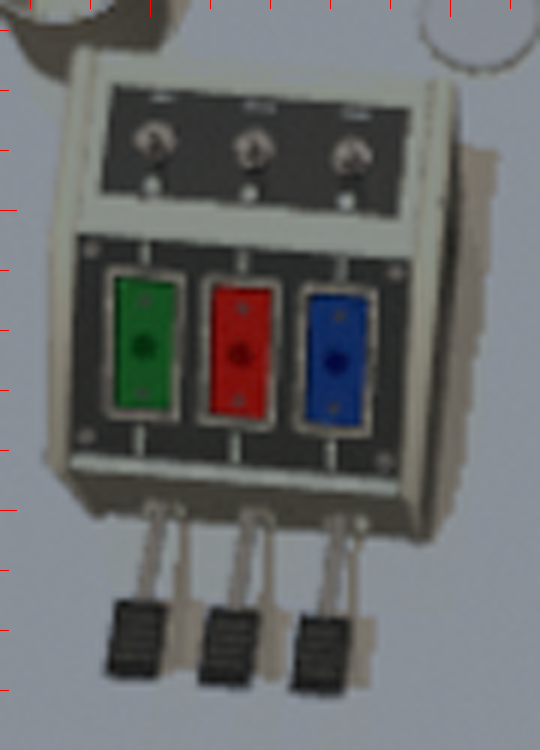

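View pics/topcad.png

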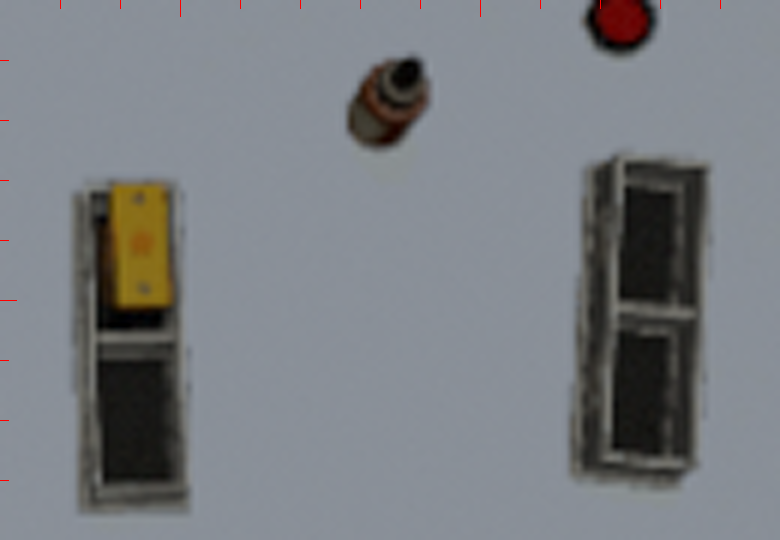

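View pics/scon.png

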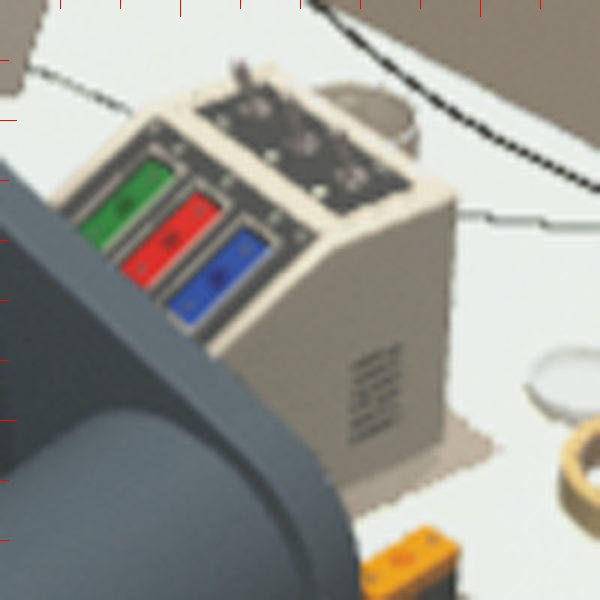

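View pics/scad.png

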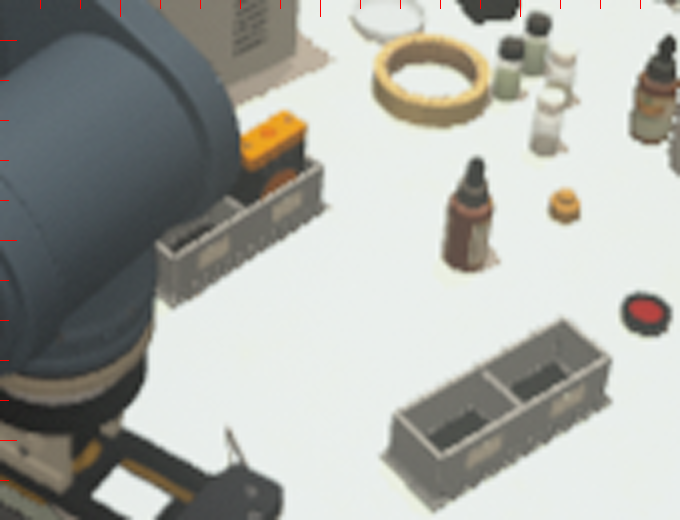

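```bash
cat > fit.py <<'E'
from h import *
from scipy.optimize import least_squares
t=pickle.load(open("top0.pkl","rb"))
def px(u,v): return np.array([175+u/6-.42,115+v/6-.42])
n=np.array([-.5,0,.866]); f0=np.array([0,0,155])
pts=[];uv=[]
def add(P,p): pts.append(P); uv.append(px(*p))
for y,p in zip([44,0,-44],[(145,344),(240,354),(336,361)]): add(f0-2*n+[0,y,0],p)
for y,p in zip([44,0,-44],[(137,638),(230,647),(322,654)]): add([-125,y,80],p)
add([130,88,180],(76,48)); add([130,-88,180],(457,85)); 
pts=np.array(pts,float);uv=np.array(uv)
def W(p,P): 
    return R.from_euler('z',p[2]).apply(P)+[p[0],p[1],0]
r=least_squares(lambda p:(proj(t,W(p,pts))-uv).ravel(),[500,0,0])
print(r.x,np.degrees(r.x[2])); print((proj(t,W(r.x,pts))-uv).round(2))
def px2(u,v): return np.array([270+u/6-.42,150+v/6-.42])
for z,ps in [(47,[(88,190),(178,186),(186,490),(92,490),(140,337)]),(86,[(142,245),(112,184),(166,184),(172,305),(118,307)]),(6,[(136,422)]),(102,[(408,70)]),(0,[(375,125)])]:
    for p in ps: print(z,p,back(t,px2(*p),z).round(1))
E
python3 fit.py
```

```text
[ 5.99402983e+02 -1.17273194e+01 -9.92279432e-02] -5.6853423537113965
[[ 0.06  0.06]
 [ 0.22 -0.23]
 [ 0.24 -0.02]
 [-0.14  0.31]
 [-0.28  0.17]
 [-0.22  0.37]
 [-0.22  0.06]
 [ 0.31 -0.75]]
47 (88, 190) [ 601.5 -207.9   47. ]
47 (178, 186) [ 603.  -252.7   47. ]
47 (186, 490) [ 451.4 -252.    47. ]
47 (92, 490) [ 451.9 -206.4   47. ]
47 (140, 337) [ 527.  -231.7   47. ]
86 (142, 245) [ 564.9 -230.6   86. ]
86 (112, 184) [ 595. -217.   86.]
86 (166, 184) [ 594.8 -243.    86. ]
86 (172, 305) [ 535.5 -244.1   86. ]
86 (118, 307) [ 534.8 -218.3   86. ]
6 (136, 422) [ 490.6 -232.     6. ]
102 (408, 70) [ 645.9 -359.1  102. ]
0 (375, 125) [ 645.8 -361.     0. ]
```

```bash
cat >> h.py <<'E'
def con(P): # console -> world
    return R.from_euler('z',CY).apply(np.array(P,float))+[CX,CYY,0]
CX,CYY,CY=599.4,-11.7,-0.0992
def tool():
    s=sense(); q=s["ee_rot"]; return s,s["tool_pos"],R.from_quat([q[1],q[2],q[3],q[0]])
def pose(yaw,tilt=0):
    # tool x along heading yaw; tilt deg: tool z leans forward (+)
    b=np.array([[1,0,0],[0,-1,0],[0,0,-1.]]).T
    return R.from_euler('z',yaw)*R.from_euler('y',-np.radians(tilt))*R.from_matrix(b)
def togo(P,Rt):
    s,p,r=tool()
    print("t",round(s["time"],2),"pos",p.round(1),"F",s["ft_force"].round(1),"grip",round(s["grip_width"],3),"rv",np.degrees((r.inv()*Rt).as_rotvec()).round(2),"d now-axes",r.inv().apply(P-p).round(1),"d target-axes",Rt.inv().apply(P-p).round(1), "norm",round(np.linalg.norm(P-p)))
E
python3 - <<'E'
from h import *
c=pickle.load(open("wrist0.pkl","rb"));s,p,r=tool()
Rm=cv2.Rodrigues(c["rvec"])[0]; o=-Rm.T@c["tvec"]
print("cam in tool",r.inv().apply(o-p),"fwd",r.inv().apply(Rm[2]),"right",r.inv().apply(Rm[0]))
print(pose(0,30).as_matrix())
for n,P in [("tog",con([76.4,0,215])),("free",[489,-231,6]),("key",con([-125,0,82]))]: print(n,P)
togo(np.array([488,-231,320.]),pose(-0.0992))
E
```

```text
cam in tool [  69.18186542    0.44028414 -164.81698627] fwd [-2.46700745e-01 -3.40490839e-04  9.69091650e-01] right [1.45331060e-04 9.99999914e-01 3.88347264e-04]
[[ 0.8660254  0.         0.5      ]
 [ 0.        -1.         0.       ]
 [ 0.5        0.        -0.8660254]]
tog [675.42439572 -19.26645594 215.        ]
free [489, -231, 6]
key [475.0145358    0.67967268  82.        ]
t 0.15 pos [ 134.9 -532.9  218.2] F [-0.5 -1.  -0.2] grip 1.0 rv [-5.000e-02  1.000e-02  1.988e+01] d now-axes [ 416.4 -206.2 -101.5] d target-axes [ 321.5 -335.4 -101.8] norm 476
```

{"api": "arm_command", "payload": {"angular": [[0,0,6.63],[0,0,6.63],[0,0,6.62],[0,0,0],[0,0,0],[0,0,0],[0,0,0],[0,0,0],[0,0,0],[0,0,0]], "delta_pos": [[0,0,-37],[0,0,-37],[0,0,-37],[25.5,-29.5,0],[25.5,-29.5,0],[25.5,-29.5,0],[25.5,-29.5,0],[25.5,-29.5,0],[25.5,-29.5,0],[25.5,-29.5,0]], "jaw": [0,0,0,0,0,0,0,0,0,0], "grip_force": 10}}

```text
time: 0.98
tool_pos: [333.9, -343.7, 329.6]
ee_rot: [-0.0, 0.999, -0.05, -0.0]
ft_force: [-0.1, 0.2, -0.9]
grip_width: 0.332
```

{"api": "arm_command", "payload": {"angular": [[0,0,0],[0,0,0],[0,0,0],[0,0,0],[0,0,0],[0,0,0],[0,0,0],[0,0,0],[0,0,0],[0,0,0]], "delta_pos": [[25.5,-29.5,0],[25.5,-29.5,0],[25.5,-29.5,0],[25.5,-29.5,0],[25.5,-29.5,0],[25.5,-29.5,0],[25.5,-29.5,0],[25.5,-29.5,0],[0,0,0],[0,0,0]], "jaw": [0,0,0,0,0,0,0,0,0,0]}}

```text
time: 1.82
tool_pos: [560.0, -129.4, 328.8]
ee_rot: [-0.0, 0.999, -0.048, -0.001]
ft_force: [0.3, -1.2, -0.7]
grip_width: 0.004
```

```bash
python3 - <<'E'
from h import *
c=snap("wrist","w1"); t=snap("top","t1"); sc=snap("scene","s1")
togo(con([76.4-20,0,215]),pose(CY))
print(sense()["qpos"])
E
```

```text
t 1.97 pos [ 558.7 -131.5  329.6] F [ 0.1 -0.4  0.2] grip 0.008 rv [ 0.01  0.02 -0.05] d now-axes [  85.  -123.3  114.5] d target-axes [  85.  -123.2  114.6] norm 189
[-3.12074740e-01  3.08661440e-01  1.43600863e+00 -2.05033369e-04
  1.39726510e+00  1.35876653e+00]
```

View pics/w1.png

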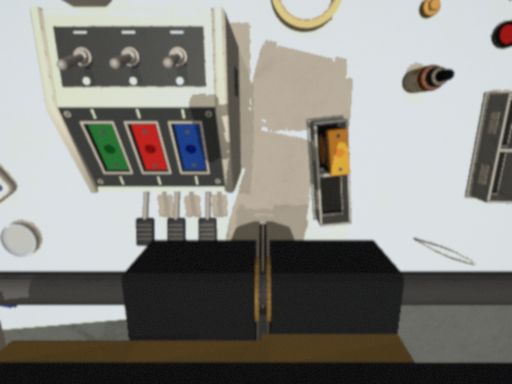

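View pics/s1.png

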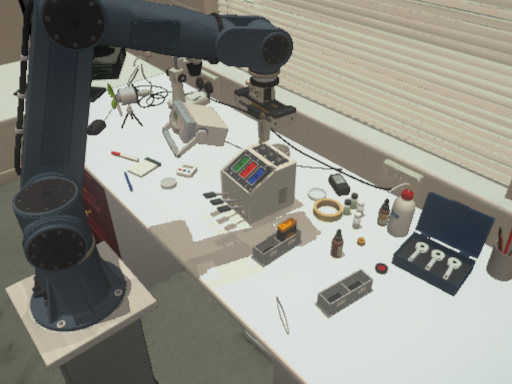

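```bash
python3 - <<'E'
from h import *
c=pickle.load(open("w1.pkl","rb"));s=pickle.load(open("s1.pkl","rb"))
crop(c,30,0,250,250,3,"pics/w1con.png"); crop(c,300,110,360,230,5,"pics/w1cad.png"); crop(s,200,135,310,265,5,"pics/s1c.png")
n=np.array([-.5,0,.866]); f0=np.array([0,0,155])
for im in (c,s):
    print(proj(im,[con(f0-2*n+[0,y,0]) for y in (44,0,-44)]).round(1).tolist(),"keys",proj(im,[con([-125,y,82]) for y in (44,0,-44)]).round(1).tolist(),"tog",proj(im,[con([76.4,y,215]) for y in (44,0,-44)]).round(1).tolist())
    print("cad",proj(im,[[527+a,-231+b,47] for a in(-82,0,82) for b in (28,-28)]).round(1).tolist())
E
```

```text
[[109.7, 150.0], [150.4, 150.1], [191.2, 150.2]] keys [[144.2, 234.2], [175.7, 234.3], [207.2, 234.4]] tog [[64.0, 67.8], [117.0, 68.0], [170.0, 68.1]]
cad [[318.2, 232.0], [355.3, 228.6], [315.3, 179.2], [354.0, 175.5], [312.0, 121.5], [352.6, 117.5]]
[[239.8, 163.6], [247.3, 169.6], [255.1, 175.9]] keys [[208.3, 194.0], [215.2, 200.7], [222.4, 207.6]] tog [[258.4, 140.8], [266.3, 146.3], [274.4, 152.1]]
cad [[249.1, 246.0], [261.8, 256.2], [269.7, 233.8], [282.5, 243.3], [289.0, 222.3], [301.8, 231.3]]
```

View pics/w1con.png

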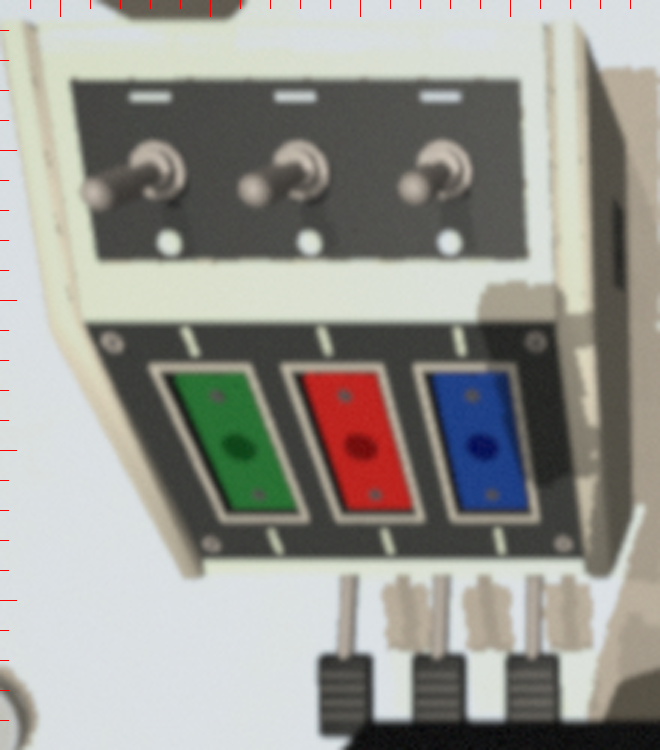

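View pics/w1cad.png

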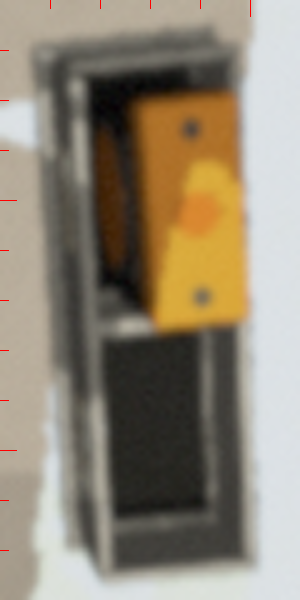

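View pics/s1c.png

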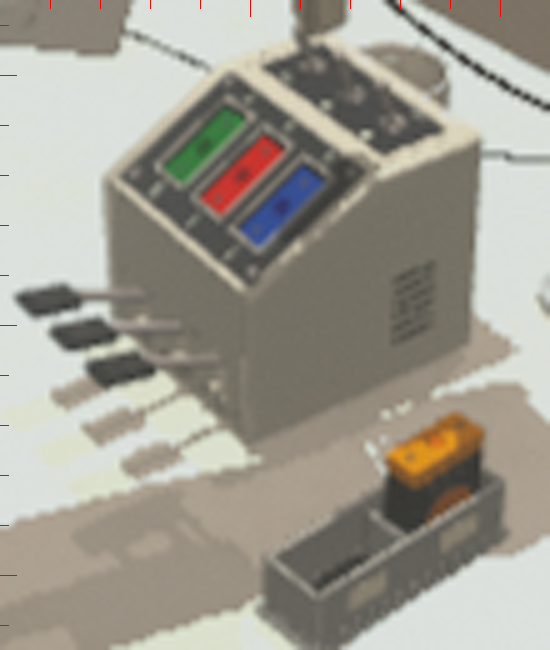

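```bash
cat > fit2.py <<'E'
from h import *
from scipy.optimize import least_squares
t=pickle.load(open("top0.pkl","rb"));w=pickle.load(open("w1.pkl","rb"));s=pickle.load(open("s1.pkl","rb"))
n=np.array([-.5,0,.866]); f0=np.array([0,0,155])
cap=lambda y:f0-2*n+[0,y,0]
key=lambda y:np.array([-125,y,81.])
T=lambda u,v:(175+u/6-.42,115+v/6-.42); TC=lambda u,v:(270+u/6-.42,150+v/6-.42)
Wc=lambda u,v:(30+u/3-.33,v/3-.33); WC=lambda u,v:(300+u/5-.4,110+v/5-.4); S=lambda u,v:(200+u/5-.4,135+v/5-.4)
D=[(t,2.6,[cap(44),cap(0),cap(-44),key(44),key(0),key(-44)],[T(145,344),T(240,354),T(336,361),T(137,638),T(230,647),T(322,654)]),
(w,1.05,[cap(44),cap(0),cap(-44),key(44),key(0)],[Wc(239,443),Wc(359,441),Wc(481,442),Wc(345,695),Wc(440,693)]),
(s,2.7,[cap(44),cap(0),cap(-44),key(44),key(0),key(-44)],[S(204,146),S(243,175),S(284,206),S(48,300),S(84,333),S(121,368)])]
def W(p,P): return R.from_euler('z',p[2]).apply(np.array(P))+[p[0],p[1],0]
for sub in (D,D[:1],D[1:2],D[2:]):
    f=lambda p:np.concatenate([(k*(proj(c,W(p,P))-np.array(u))).ravel() for c,k,P,u in sub])
    r=least_squares(f,[600,-11,-.1],x_scale=[1,1,.01]); print(r.x.round(4), np.sqrt((r.fun**2).mean()).round(2))
# caddy: rim corners half sizes free; amber top centre (x=38,z=86)
C=[(t,2.7,[TC(88,190),TC(178,186),TC(92,490),TC(186,490)],TC(142,245)),
(w,1.4,[None,WC(245,48),WC(105,573),WC(253,565)],WC(197,212)),
(s,2.7,[None,S(503,490),S(265,565),S(320,598)],S(434,445))]
for sub in (C,C[:1],C[1:2],C[2:]):
    def f(p):
        o=[]
        for c,k,u,a in sub:
            P=W(p,[[76,23,47],[76,-23,47],[-76,23,47],[-76,-23,47]])
            q=proj(c,P)
            o+= [k*(q[i]-u[i]) for i in range(4) if u[i] is not None]
        return np.concatenate(o)
    r=least_squares(f,[527,-231,0],x_scale=[1,1,.01]); print("cad",r.x.round(4), np.sqrt((r.fun**2).mean()).round(2),(f(r.x)).round(1))
for c,k,u,a in C: print(back(c,a,86).round(1))
print("tog", back(w,Wc(255,190),215))
E
python3 fit2.py
```

```text
[ 6.014974e+02 -1.180410e+01 -8.890000e-02] 1.17
[ 5.996902e+02 -1.142590e+01 -9.250000e-02] 0.43
[ 6.030967e+02 -1.147620e+01 -9.000000e-02] 0.48
[ 6.014036e+02 -1.369870e+01 -8.360000e-02] 0.23
cad [ 5.289529e+02 -2.310694e+02 -1.700000e-03] 2.28 [ 0.2 -3.1  1.3 -1.7  1.4 -1.   1.8 -1.4  0.8  2.3  0.9  3.5  2.3  2.
 -1.1 -4.2 -0.8 -5.2 -2.6 -0.6]
cad [ 5.270047e+02 -2.297436e+02 -6.300000e-03] 0.68 [-0.7 -1.5  0.4  0.2 -0.1  0.7  0.3  0.5]
cad [ 5.318833e+02 -2.299635e+02 -9.500000e-03] 0.63 [ 0.2 -0.5 -0.8  0.9  0.6 -0.3]
cad [ 5.266934e+02 -2.358749e+02  2.000000e-03] 1.58 [ 0.4 -1.4  0.6 -1.8 -0.9  2.9]
[ 564.9 -230.6   86. ]
[ 568.9 -229.7   86. ]
[ 565.4 -234.    86. ]
tog [679.40972065 -18.13473038 215.        ]
```

```bash
sed -i 's/^CX,CYY,CY=.*/CX,CYY,CY=601.3,-12.0,-0.09/' h.py; python3 - <<'E'
from h import *
togo(con([50,0,203]),pose(CY)); print(con([50,0,203]))
E
```

```text
t 1.97 pos [ 558.7 -131.5  329.6] F [ 0.1 -0.4  0.2] grip 0.008 rv [ 0.01  0.02 -0.57] d now-axes [  80.5 -123.6  126.5] d target-axes [  81.7 -122.8  126.6] norm 194
[651.09763665 -16.49392746 203.        ]
```

{"api": "arm_command", "payload": {"angular": [[0,0,-0.57],[0,0,0],[0,0,0],[0,0,0],[0,0,0],[0,0,0],[0,0,0],[0,0,0],[0,0,0],[0,0,0]], "delta_pos": [[0,0,0],[20.5,-30.7,5],[20.4,-30.7,5],[20.4,-30.7,5],[20.4,-30.7,5],[0,0,30],[0,0,30],[0,0,30],[0,0,16.5],[0,0,0]], "jaw": [0,0,0,0,0,0,0,0,0,0]}}

```text
time: 2.8
tool_pos: [649.6, -16.5, 199.3]
ee_rot: [-0.0, 0.999, -0.045, -0.003]
ft_force: [-0.3, -0.5, 0.9]
grip_width: 0.003
```

```bash
python3 - <<'E'
from h import *
c=snap("wrist","w2"); s=snap("scene","s2"); crop(s,220,100,320,200,6,"pics/s2c.png")
togo(con([85.5,0,203]),pose(CY))
E
```

```text
t 2.9 pos [651.7 -16.5 203.9] F [ 1.  -0.5  0.3] grip 0.005 rv [ 0.   -0.02  0.  ] d now-axes [34.9  0.1  0.9] d target-axes [34.9  0.1  0.9] norm 35
```

View pics/w2.png

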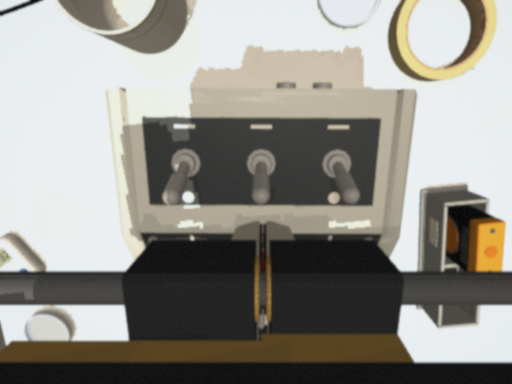

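View pics/s2c.png

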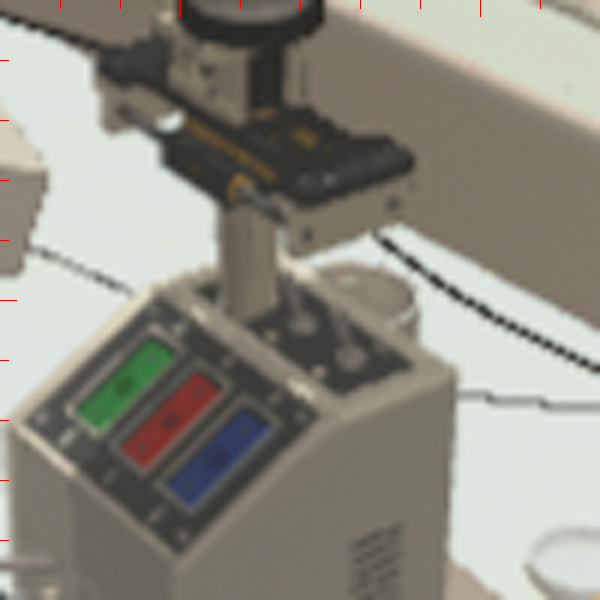

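{"api": "arm_command", "payload": {"angular": [[0,0,0],[0,0,0],[0,0,0],[0,0,0],[0,0,0],[0,0,0],[0,0,0],[0,0,0],[0,0,0],[0,0,0]], "delta_pos": [[5,0,0],[5,0,0],[5,0,0],[5,0,0],[5,0,0],[4,0,0],[3,0,0],[2,0,0],[1,0,0],[0,0,0]], "jaw": [0,0,0,0,0,0,0,0,0,0]}}

```text
time: 3.73
tool_pos: [684.5, -18.7, 203.0]
ee_rot: [-0.0, 0.999, -0.045, -0.003]
ft_force: [-14.4, 0.4, 8.6]
grip_width: 0.007
```

```bash
python3 - <<'E'
from h import *
c=snap("wrist","w3")
togo(con([85.5,0,203]),pose(CY))
E
```

```text
t 3.78 pos [684.5 -18.6 203. ] F [-15.1   0.2   8.3] grip 0.002 rv [0.01 0.35 0.05] d now-axes [ 2.   0.9 -0. ] d target-axes [ 2.   0.9 -0. ] norm 2
```

View pics/w3.png

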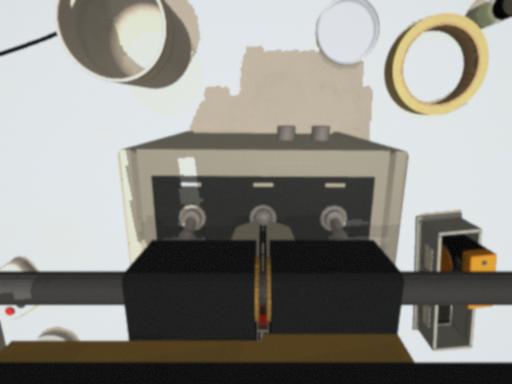

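{"api": "arm_command", "payload": {"angular": [[0,0,0],[0,0,0],[0,0,0],[0,0,0],[0,0,0],[0,0,0],[0,0,0],[0,0,0],[0,0,0],[0,0,0]], "delta_pos": [[-15,0,0],[-20,0,-10],[-15,0,-30],[-36,0,-10],[-36,0,0],[-36,0,0],[-36,0,0],[-19.5,0,0],[0,0,0],[0,0,0]], "jaw": [0,0,0,0,0,0,0,0,0,0]}}

```text
time: 4.62
tool_pos: [474.0, 0.3, 253.7]
ee_rot: [0.0, 0.999, -0.045, 0.001]
ft_force: [1.3, -0.6, 0.1]
grip_width: 0.007
```

```bash
python3 - <<'E'
from h import *
c=snap("wrist","w4")
togo(con([-128,0,95]),pose(CY))
print(proj(c,[con([-125,0,82]),con([99.6,0,215])]))
E
```

```text
t 4.67 pos [4.747e+02 1.000e-01 2.536e+02] F [ 0.3 -0.6  0.2] grip 0.004 rv [-0.   -0.08  0.04] d now-axes [ -1.    0.7 158.6] d target-axes [ -0.8   0.7 158.6] norm 159
[[ 263.13301005  174.96653168]
 [ 264.31398077 -212.11792822]]
```

View pics/w4.png

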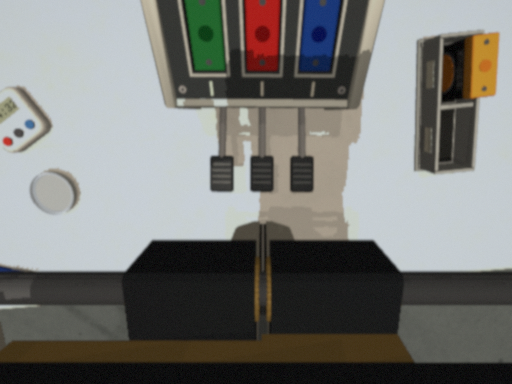

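{"api": "arm_command", "payload": {"angular": [[0,0,0],[0,0,0],[0,0,0],[0,0,0],[0,0,0],[0,0,0],[0,0,0],[0,0,0],[0,0,0],[0,0,0]], "delta_pos": [[-1,0.5,38],[0,0,38],[0,0,38],[0,0,38],[0,0,12],[0,0,8],[0,0,8],[0,0,8],[0,0,8],[0,0,8]], "jaw": [0,0,0,0,0,0,0,0,0,0]}}

```text
time: 5.5
tool_pos: [473.5, -0.3, 49.2]
ee_rot: [-0.0, 0.999, -0.045, -0.0]
ft_force: [-6.9, 0.2, 7.6]
grip_width: 0.002
```

{"api": "arm_command", "payload": {"angular": [[0,0,0],[0,0,0],[0,0,0],[0,0,0],[0,0,0],[0,0,0],[0,0,0],[0,0,0],[0,0,0],[0,0,0]], "delta_pos": [[0,0,6],[0,0,6],[0,0,4],[0,0,3],[0,0,2],[0,0,0],[0,0,0],[0,0,0],[0,0,0],[0,0,0]], "jaw": [0,0,0,0,0,0,0,0,0,0]}}

```text
time: 6.33
tool_pos: [473.4, -0.2, 30.2]
ee_rot: [0.0, 0.999, -0.045, -0.0]
ft_force: [-16.0, 1.1, 39.5]
grip_width: 0.003
```

```bash
python3 - <<'E'
from h import *
c=snap("wrist","w5");s=snap("scene","s5"); crop(s,190,130,300,230,6,"pics/s5c.png")
togo(con([-128,0,29]),pose(CY))
E
```

```text
t 6.43 pos [ 4.734e+02 -2.000e-01  3.020e+01] F [-16.    1.   38.4] grip 0.004 rv [0.01 0.03 0.06] d now-axes [0.5 0.2 1.2] d target-axes [0.5 0.2 1.2] norm 1
```

View pics/w5.png

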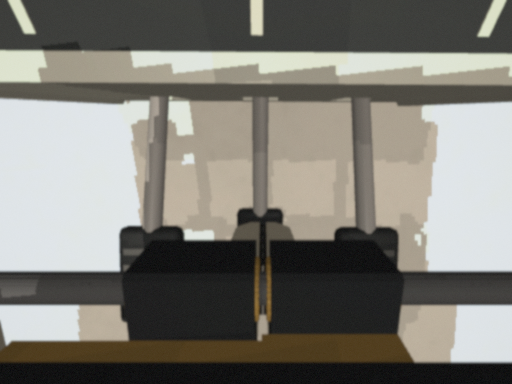

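View pics/s5c.png

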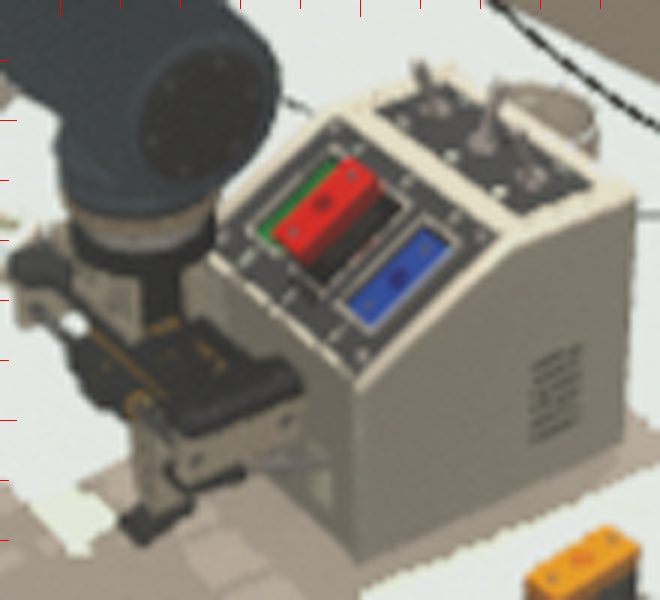

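{"api": "arm_command", "payload": {"angular": [[0,0,0],[0,0,0],[0,0,0],[0,0,0],[0,0,0],[0,0,0],[0,0,0],[0,0,0],[0,0,0],[0,0,0]], "delta_pos": [[0,0,-10],[0,0,-25],[0,0,-40],[0,0,-40],[0,0,-40],[0,0,-40],[0,0,-40],[0,0,-20],[0,0,0],[0,0,0]], "jaw": [0,0,0,0,0,0,0,0,0,0]}}

```text
time: 7.27
tool_pos: [474.0, -0.3, 284.4]
ee_rot: [0.0, 0.999, -0.045, 0.002]
ft_force: [-0.2, -0.2, -0.2]
grip_width: 0.004
```

```bash
python3 - <<'E'
from h import *
c=snap("wrist","w6")
n=np.array([-.5,0,.866]); f0=np.array([0,0,155])
togo(con(f0+90*n),pose(CY,30)); print(con(f0+90*n),sense()["qpos"])
for d in (0,30,36): print(proj(c,[con(f0+(d-2)*n+[a*.866,b,a*.5]) for a in(30,-30) for b in (13,-13)]).round(1).tolist())
print(proj(c,con([-133,0,30])), proj(c,con([-133,13,30])))
E
```

```text
t 7.32 pos [ 4.733e+02 -2.000e-01  2.830e+02] F [ 0.   0.  -0.1] grip 0.003 rv [-1.000e-02  2.997e+01  4.000e-02] d now-axes [83.5  0.3 50.1] d target-axes [47.3  0.2 85.2] norm 97
[556.48212701  -7.95546529 232.94      ] [-9.89212682e-02  1.43818300e-01  1.75699262e+00 -4.05989215e-06
  1.24018773e+00  1.56110231e+00]
[[246.6, 1.8], [279.1, 1.9], [248.8, 75.1], [276.7, 75.1]]
[[245.1, 12.6], [280.6, 12.6], [247.7, 90.0], [277.8, 90.0]]
[[244.7, 15.0], [281.0, 15.0], [247.4, 93.3], [278.0, 93.3]]
[[262.5900759  169.32411134]] [[252.95498532 169.31456454]]
```

View pics/w6.png

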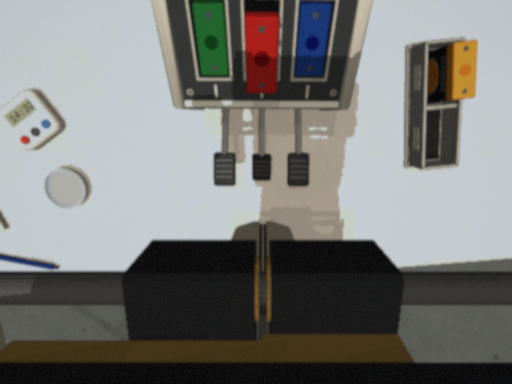

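{"api": "arm_command", "payload": {"angular": [[0,6,0],[0,6,0],[0,6,0],[0,6,0],[0,6,0],[0,0,0],[0,0,0],[0,0,0],[0,0,0],[0,0,0]], "delta_pos": [[0,0,0],[0,0,0],[0,0,0],[0,0,0],[0,0,0],[15.8,0,25],[15.8,0,25],[15.7,0,25],[0,0,10],[0,0,0]], "jaw": [0.6,0.6,0.6,0.6,0.6,0.6,0.6,0.6,0.6,0.6]}}

```text
time: 8.15
tool_pos: [555.6, -7.7, 229.6]
ee_rot: [0.011, 0.966, -0.043, 0.256]
ft_force: [-0.8, 0.5, -0.8]
grip_width: 0.597
```

```bash
python3 - <<'E'
from h import *
c=snap("wrist","w7");t=snap("top","t7");s=snap("scene","s7");crop(s,190,100,300,200,6,"pics/s7c.png")
n=np.array([-.5,0,.866]); f0=np.array([0,0,155])
togo(con(f0+7*n),pose(CY,30)); print(sense()["qpos"])
for d in (34,36): print(proj(c,[con(f0+(d-2)*n+[a*.866,b,a*.5]) for a in(30,-30) for b in (13,-13)]).round(1).tolist())
E
```

```text
t 8.3 pos [555.2  -7.5 232.9] F [-0.2 -0.1 -0.1] grip 0.6 rv [-0.03  0.06  0.04] d now-axes [ 1.2  0.4 83.6] d target-axes [ 1.1  0.3 83.6] norm 84
[-0.10013444  0.13621038  1.99753013  0.01183567  0.48542853  1.55084713]
[[244.3, 164.1], [281.2, 164.1], [245.4, 243.0], [280.0, 243.0]]
[[244.1, 164.6], [281.4, 164.6], [245.3, 244.1], [280.1, 244.1]]
```

View pics/w7.png

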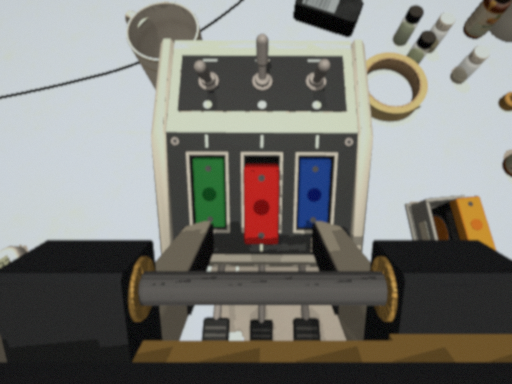

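View pics/s7c.png

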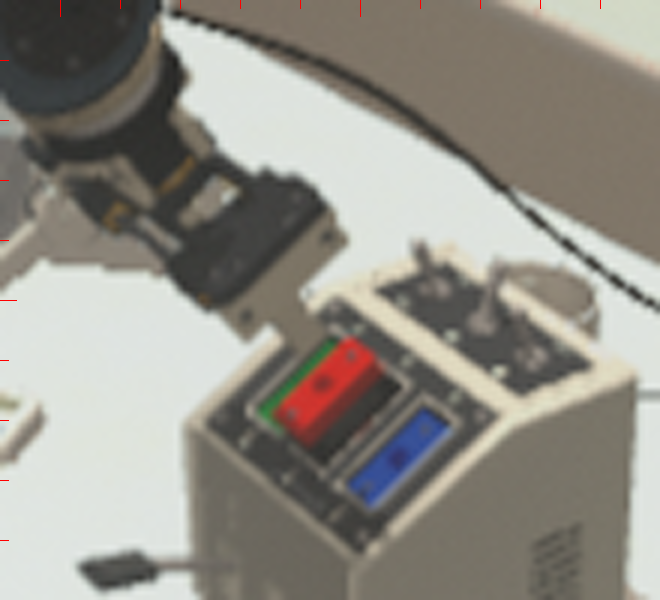

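{"api": "arm_command", "payload": {"angular": [[0,0,0],[0,0,0],[0,0,0],[0,0,0],[0,0,0],[0,0,0],[0,0,0],[0,0,0],[0,0,0],[0,0,0]], "delta_pos": [[1,0.3,20],[0,0,20],[0,0,15],[0,0,10],[0,0,8],[0,0,6],[0,0,3],[0,0,0],[0,0,0],[0,0,0]], "jaw": [0.6,0.6,0.6,0.6,0.6,0.6,0.6,0.6,0.6,0.6]}}

```text
time: 9.13
tool_pos: [597.7, -11.6, 163.2]
ee_rot: [0.012, 0.965, -0.043, 0.259]
ft_force: [-0.5, -0.3, 0.3]
grip_width: 0.599
```

```bash
python3 - <<'E'
from h import *
c=snap("wrist","w8")
n=np.array([-.5,0,.866]); f0=np.array([0,0,155])
togo(con(f0+7*n),pose(CY,30))
E
```

```text
t 9.18 pos [597.7 -11.6 163.2] F [-0.3 -0.4 -0.1] grip 0.597 rv [-0.02 -0.04  0.04] d now-axes [-1.   0.   1.9] d target-axes [-1.   0.   1.9] norm 2
```

View pics/w8.png

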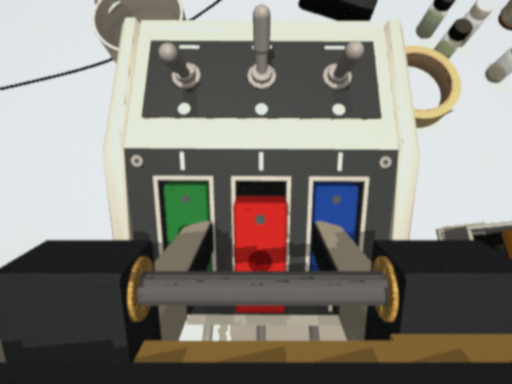

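{"api": "arm_command", "payload": {"angular": [[0,0,0],[0,0,0],[0,0,0],[0,0,0],[0,0,0],[0,0,0],[0,0,0],[0,0,0],[0,0,0],[0,0,0]], "delta_pos": [[0,0,0],[0,0,0],[0,0,0],[0,0,0],[0,0,0],[0,0,0],[0,0,0],[0,0,0],[0,0,0],[0,0,0]], "jaw": [0.45,0.38,0.32,0.26,0.2,0.2,0.2,0.2,0.2,0.2], "grip_force": 25}}

```text
time: 10.02
tool_pos: [597.7, -11.7, 162.7]
ee_rot: [0.012, 0.965, -0.043, 0.259]
ft_force: [0.3, -0.8, 1.0]
grip_width: 0.279
```

{"api": "arm_command", "payload": {"angular": [[0,0,0],[0,0,0],[0,0,0],[0,0,0],[0,0,0],[0,0,0],[0,0,0],[0,0,0],[0,0,0],[0,0,0]], "delta_pos": [[0,0,-3],[0,0,-5],[0,0,-8],[0,0,-10],[0,0,-10],[0,0,-10],[0,0,-10],[0,0,-8],[0,0,-4],[0,0,0]], "jaw": [0.2,0.2,0.2,0.2,0.2,0.2,0.2,0.2,0.2,0.2]}}

```text
time: 10.85
tool_pos: [563.7, -8.6, 222.6]
ee_rot: [0.012, 0.965, -0.043, 0.259]
ft_force: [-0.5, 0.5, -0.8]
grip_width: 0.28
```

```bash
python3 - <<'E'
from h import *
c=snap("wrist","w9");s=snap("scene","s9");crop(s,190,90,320,200,5,"pics/s9c.png")
togo(np.array([490.5,-231,230]),pose(-0.005))
E
```

```text
t 10.95 pos [563.7  -8.6 221.5] F [-0.1 -0.6 -1.9] grip 0.278 rv [  1.26 -29.98  -4.72] d now-axes [-41.7 228.  -33.9] d target-axes [-72.1 222.7  -8.5] norm 234
```

View pics/w9.png

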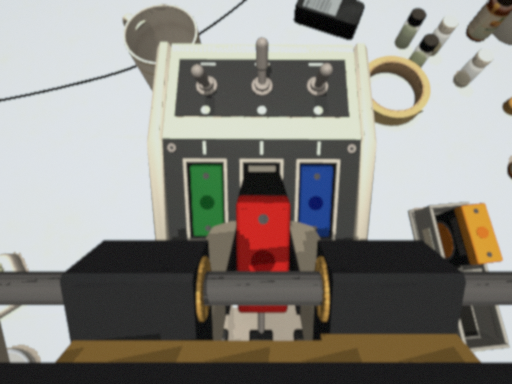

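View pics/s9c.png

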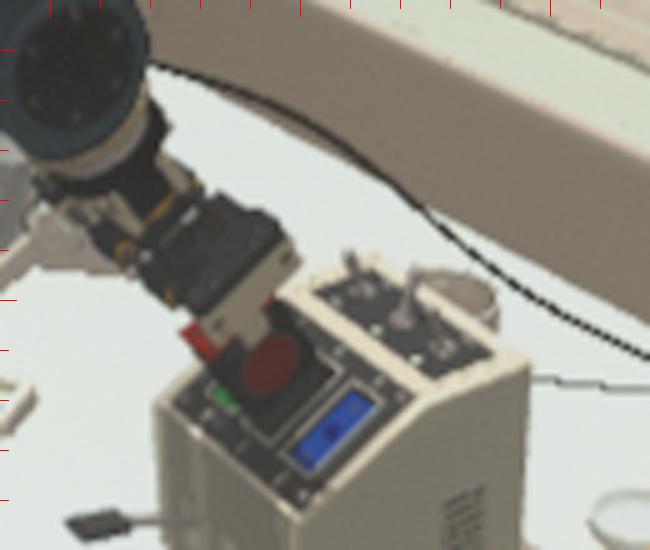

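{"api": "arm_command", "payload": {"angular": [[0,0,0],[0,0,0],[0,-6,0],[0,-6,0],[0,-6,0],[0,-6,0],[0,-6,0],[0,0,-4.87],[0,0,0],[0,0,0]], "delta_pos": [[0,0,-30],[0,0,-35],[0,0,-15],[0,0,0],[0,0,0],[0,0,0],[0,0,0],[0,0,0],[0,0,0],[0,0,0]], "jaw": [0.2,0.2,0.2,0.2,0.2,0.2,0.2,0.2,0.2,0.2]}}

```text
time: 11.78
tool_pos: [524.0, -5.1, 290.0]
ee_rot: [-0.0, 1.0, -0.003, -0.0]
ft_force: [0.2, -0.1, -1.6]
grip_width: 0.278
```

```bash
python3 - <<'E'
from h import *
togo(np.array([490.5,-231,230]),pose(-0.005))
E
```

```text
t 11.78 pos [524.   -5.1 290. ] F [ 0.2 -0.1 -1.6] grip 0.278 rv [-0.    0.03 -0.07] d now-axes [-32.  226.1  60. ] d target-axes [-32.3 226.1  60. ] norm 236
```

{"api": "arm_command", "payload": {"angular": [[0,0,0],[0,0,0],[0,0,0],[0,0,0],[0,0,0],[0,0,0],[0,0,0],[0,0,0],[0,0,0],[0,0,0]], "delta_pos": [[-4,28,5],[-4,28,8],[-4,28,8],[-4,28,8],[-4,28,8],[-4,28,8],[-4,28,8],[-4,30,7],[0,0,0],[0,0,0]], "jaw": [0.2,0.2,0.2,0.2,0.2,0.2,0.2,0.2,0.2,0.2]}}

```text
time: 12.62
tool_pos: [490.3, -231.7, 230.4]
ee_rot: [-0.0, 1.0, -0.004, -0.0]
ft_force: [-0.3, -0.0, -1.7]
grip_width: 0.278
```

```bash
python3 - <<'E'
from h import *
c=snap("wrist","w10");s=snap("scene","s10");t=snap("top","t10");crop(s,190,130,350,270,5,"pics/s10c.png");crop(t,250,140,330,260,6,"pics/t10c.png");crop(c,160,100,360,340,3,"pics/w10c.png")
togo(np.array([490.5,-231,60]),pose(-0.005))
s_,p,r=tool()
for dx in(-3,0,3): print(dx,proj(c,p+r.apply([[dx,0,-25],[dx+30,13,-25],[dx+30,-13,-25],[dx-30,13,-25],[dx+30,0,51]])).round(1).tolist())
E
```

```text
t 12.77 pos [ 491.1 -230.1  231.2] F [-0.8  0.7 -1.6] grip 0.278 rv [ 0.01 -0.04  0.03] d now-axes [ -0.7   0.8 171.2] d target-axes [ -0.6   0.9 171.2] norm 171
-3 [[258.8, 264.1], [286.6, 204.5], [230.1, 204.7], [284.8, 317.9], [259.8, 173.3]]
0 [[258.7, 258.4], [286.7, 198.3], [229.9, 198.5], [284.9, 312.7], [259.8, 169.0]]
3 [[258.7, 252.6], [286.8, 191.9], [229.8, 192.1], [285.0, 307.5], [259.8, 164.7]]
```

View pics/w10c.png

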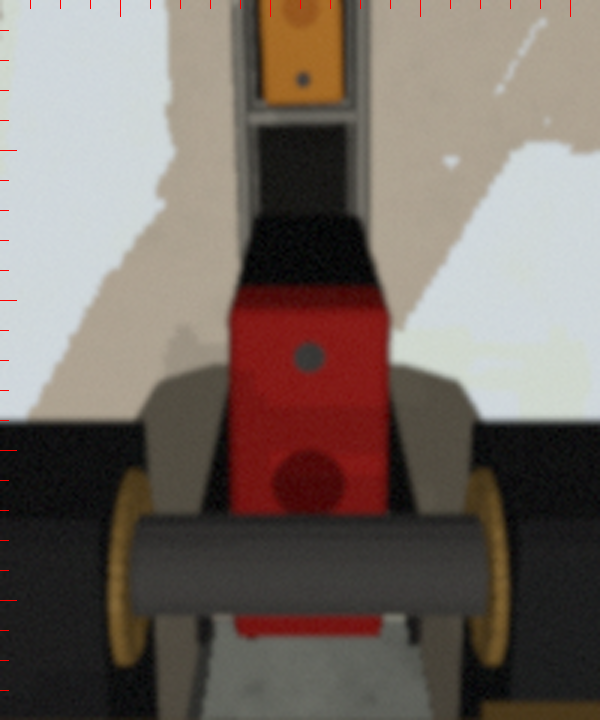

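View pics/s10c.png

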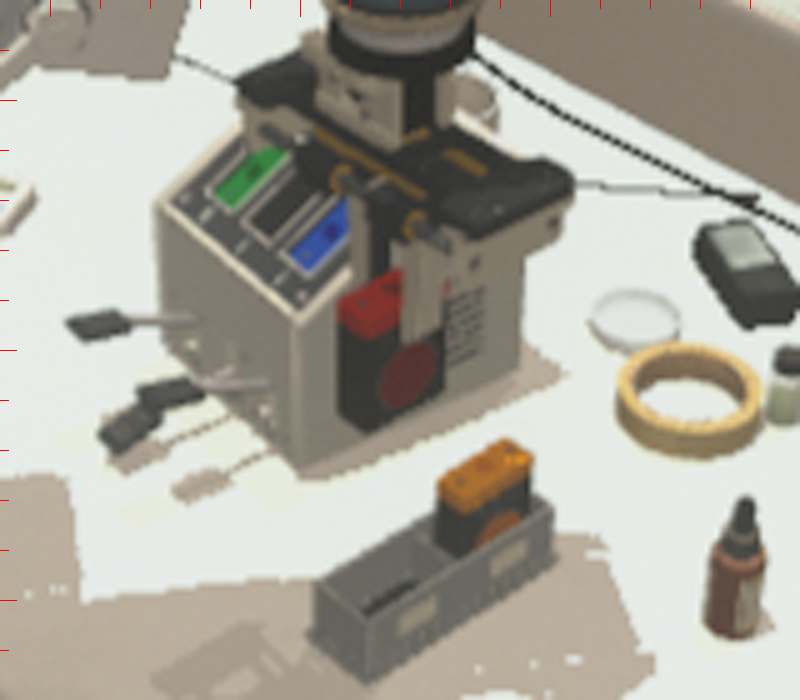

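View pics/t10c.png

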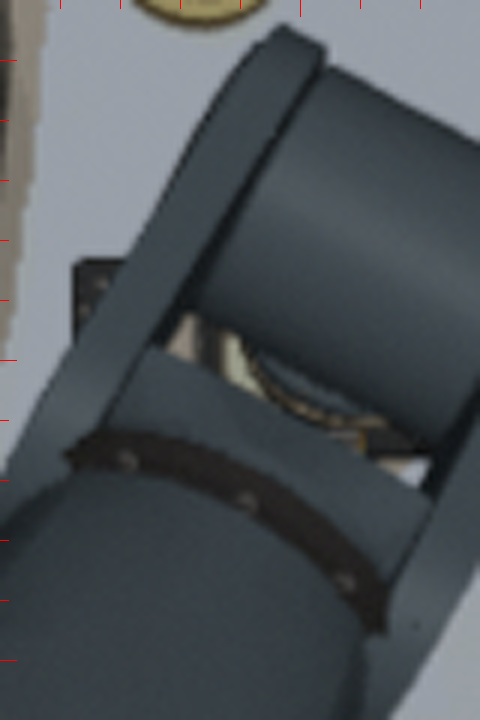

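```bash
python3 - <<'E'
from h import *
c=pickle.load(open("w10.pkl","rb"))
f=lambda u,v:(160+u/3-.33,100+v/3-.33)
for p,z in [((303,117),47),((303,103),86),((303,79),86),((260,105),86),((345,105),86),((247,117),47),((358,117),47)]: print(p,z,back(c,f(*p),z).round(1))
Rm=cv2.Rodrigues(c["rvec"])[0]; o=-Rm.T@c["tvec"]; print(o, "implied tcp xy",o[:2]-[69.2,-.4])
print(tool()[1])
E
```

```text
(303, 117) 47 [ 531.  -230.2   47. ]
(303, 103) 86 [ 538.6 -230.5   86. ]
(303, 79) 86 [ 546.2 -230.6   86. ]
(260, 105) 86 [ 538.1 -216.6   86. ]
(345, 105) 86 [ 537.9 -244.1   86. ]
(247, 117) 47 [ 531.1 -209.8   47. ]
(358, 117) 47 [ 530.8 -250.3   47. ]
[ 559.56389394 -232.52525221  395.3326545 ] implied tcp xy [ 490.36389394 -232.12525221]
[ 491.11342749 -230.12219576  231.2084228 ]
```

{"api": "arm_command", "payload": {"angular": [[0,0,0],[0,0,0],[0,0,0],[0,0,0],[0,0,0],[0,0,0],[0,0,0],[0,0,0],[0,0,0],[0,0,0]], "delta_pos": [[0.4,0.5,15],[0,0,20],[0,0,20],[0,0,20],[0,0,20],[0,0,15],[0,0,10],[0,0,0],[0,0,0],[0,0,0]], "jaw": [0.2,0.2,0.2,0.2,0.2,0.2,0.2,0.2,0.2,0.2]}}

```text
time: 13.6
tool_pos: [492.0, -231.4, 111.9]
ee_rot: [0.0, 1.0, -0.002, 0.001]
ft_force: [-0.5, -0.3, -1.9]
grip_width: 0.278
```

```bash
python3 - <<'E'
from h import *
c=snap("wrist","w11");s=snap("scene","s11");crop(s,220,180,320,280,7,"pics/s11c.png");crop(c,160,80,360,340,3,"pics/w11c.png")
togo(np.array([491.5,-230.7,61]),pose(-0.005))
s_,p,r=tool()
b=p+r.apply([[-1+a,k,55] for a in(30,-30) for k in (13,-13)]); print("scene bottom corners",proj(s,b).round(1).tolist())
print("rim", proj(s,[[490.5+a,-231+k,47] for a in(36,-36) for k in (-20,20)]).round(1).tolist())
E
```

```text
t 13.7 pos [ 491.9 -231.6  111.9] F [-1.   0.  -2.4] grip 0.278 rv [ 0.05 -0.09  0.05] d now-axes [-0.5 -0.9 50.9] d target-axes [-0.5 -0.9 50.9] norm 51
scene bottom corners [[277.8, 239.3], [271.9, 234.8], [262.6, 248.5], [256.7, 243.8]]
rim [[280.5, 242.0], [271.4, 235.2], [262.4, 253.2], [253.4, 246.0]]
```

View pics/w11c.png

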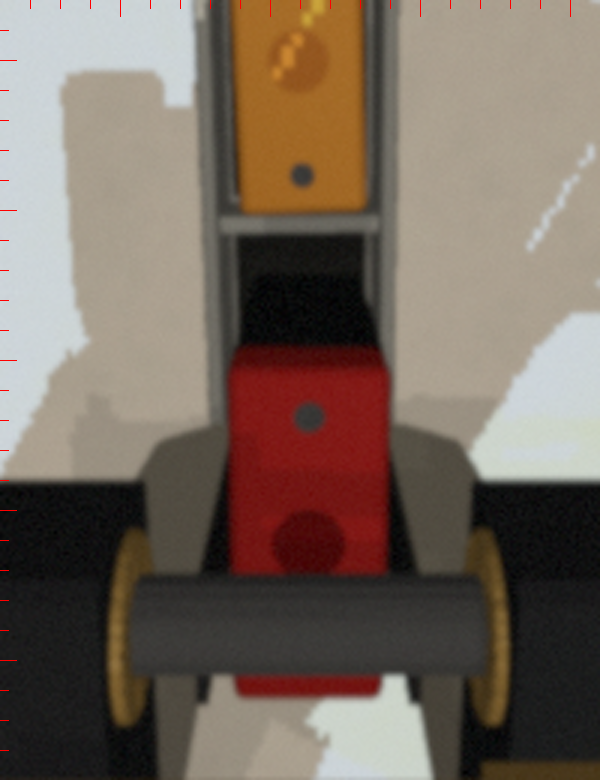

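View pics/s11c.png

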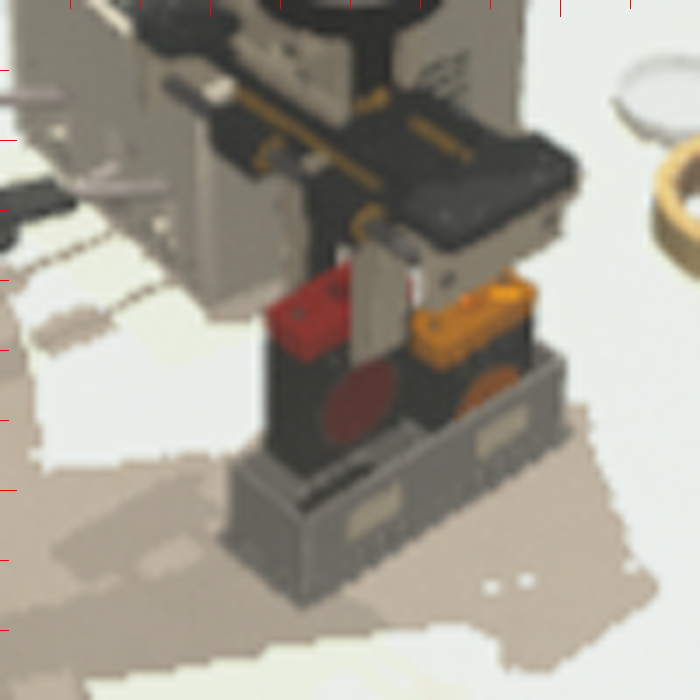

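{"api": "arm_command", "payload": {"angular": [[0,0,0],[0,0,0],[0,0,0],[0,0,0],[0,0,0],[0,0,0],[0,0,0],[0,0,0],[0,0,0],[0,0,0]], "delta_pos": [[1,0,4],[0,0,6],[0,0,6],[0,0,6],[0,0,6],[0,0,6],[0,0,4],[0,0,3],[0,0,0],[0,0,0]], "jaw": [0.2,0.2,0.2,0.2,0.2,0.2,0.2,0.2,0.2,0.2]}}

```text
time: 14.53
tool_pos: [492.4, -231.5, 69.8]
ee_rot: [-0.0, 1.0, -0.002, -0.0]
ft_force: [0.9, 0.4, -2.2]
grip_width: 0.275
```

```bash
python3 - <<'E'
from h import *
c=snap("wrist","w12");s=snap("scene","s12");crop(s,220,180,320,280,7,"pics/s12c.png")
togo(np.array([491.5,-230.7,61]),pose(-0.005))
E
```

```text
t 14.63 pos [ 492.5 -231.5   70.1] F [-0.4  0.7 -2.3] grip 0.281 rv [ 0.01 -0.02  0.04] d now-axes [-1.1 -0.8  9.1] d target-axes [-1.1 -0.8  9.1] norm 9
```

View pics/w12.png

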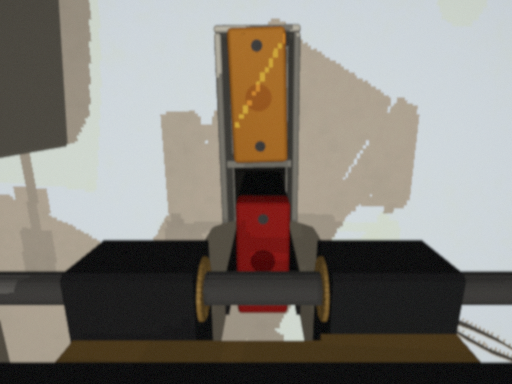

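View pics/s12c.png

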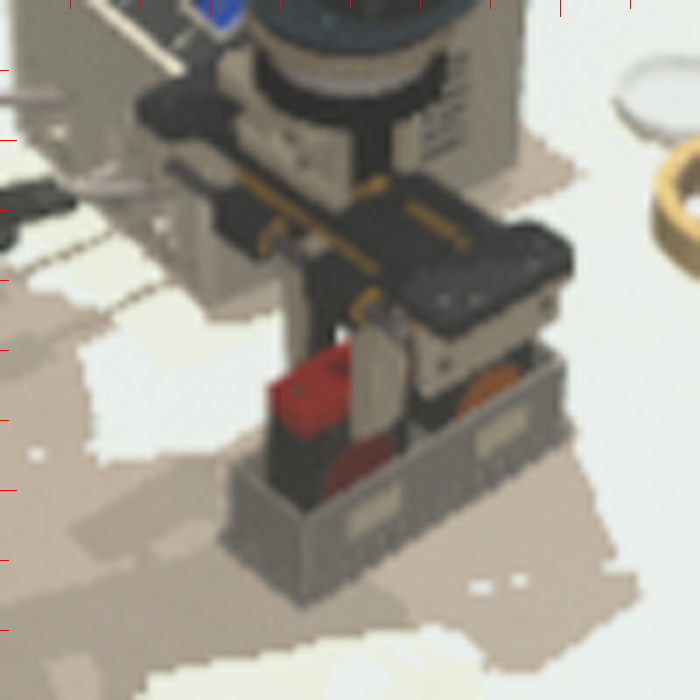

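{"api": "arm_command", "payload": {"angular": [[0,0,0],[0,0,0],[0,0,0],[0,0,0],[0,0,0],[0,0,0],[0,0,0],[0,0,0],[0,0,0],[0,0,0]], "delta_pos": [[0,0,2],[0,0,2],[0,0,1.5],[0,0,1],[0,0,1],[0,0,0.5],[0,0,0.5],[0,0,0],[0,0,0],[0,0,0]], "jaw": [0.2,0.2,0.2,0.2,0.2,0.2,0.2,0.2,0.2,0.2]}}

```text
time: 15.47
tool_pos: [492.4, -231.4, 61.4]
ee_rot: [0.0, 1.0, -0.002, 0.0]
ft_force: [0.5, 0.3, -0.1]
grip_width: 0.278
```

{"api": "arm_command", "payload": {"angular": [[0,0,0],[0,0,0],[0,0,0],[0,0,0],[0,0,0],[0,0,0],[0,0,0],[0,0,0],[0,0,0],[0,0,0]], "delta_pos": [[0,0,0.3],[0,0,0],[0,0,0.2],[0,0,0],[0,0,0],[0,0,0],[0,0,0],[0,0,0],[0,0,0],[0,0,0]], "jaw": [0.2,0.2,0.2,0.2,0.2,0.2,0.2,0.2,0.2,0.2]}}

```text
time: 16.3
tool_pos: [492.7, -231.4, 61.3]
ee_rot: [0.0, 1.0, -0.002, 0.0]
ft_force: [0.8, 1.5, 6.4]
grip_width: 0.278
```

{"api": "arm_command", "payload": {"angular": [[0,0,0],[0,0,0],[0,0,0],[0,0,0],[0,0,0],[0,0,0],[0,0,0],[0,0,0],[0,0,0],[0,0,0]], "delta_pos": [[0,0,0],[0,0,0],[0,0,0],[0,0,0],[0,0,0],[0,0,0],[0,0,0],[0,0,0],[0,0,0],[0,0,0]], "jaw": [0.28,0.3,0.35,0.4,0.45,0.5,0.55,0.55,0.55,0.55]}}

```text
time: 17.13
tool_pos: [492.4, -231.4, 60.8]
ee_rot: [-0.0, 1.0, -0.002, -0.0]
ft_force: [0.3, 0.8, -0.3]
grip_width: 0.55
```

{"api": "arm_command", "payload": {"angular": [[0,0,0],[0,0,0],[0,0,0],[0,0,0],[0,0,0],[0,0,0],[0,0,0],[0,0,0],[0,0,0],[0,0,0]], "delta_pos": [[0,0,-5],[0,0,-10],[0,0,-15],[0,0,-20],[0,0,-30],[0,0,-30],[0,0,-30],[0,0,-30],[0,0,0],[0,0,0]], "jaw": [0.55,0.55,0.55,0.55,0.55,0.55,0.55,0.55,0.55,0.55]}}

```text
time: 17.97
tool_pos: [492.9, -231.8, 233.1]
ee_rot: [0.001, 1.0, -0.002, 0.002]
ft_force: [-0.3, 0.8, -0.3]
grip_width: 0.551
```

{"api": "arm_command", "payload": {"angular": [[0,0,0],[0,0,0],[0,0,0],[0,0,0],[0,0,0],[0,0,0],[0,0,0],[0,0,0],[0,0,0],[0,0,0]], "delta_pos": [[-20,0,-20],[-30,0,-20],[-30,0,-20],[-20,0,-20],[0,0,0],[0,0,0],[0,0,0],[0,0,0],[0,0,0],[0,0,0]], "jaw": [0.55,0.55,0.55,0.55,0.55,0.55,0.55,0.55,0.55,0.55]}}

```text
time: 18.8
tool_pos: [392.6, -230.8, 309.9]
ee_rot: [-0.001, 1.0, -0.002, -0.001]
ft_force: [0.3, 0.9, 0.1]
grip_width: 0.549
```

```bash
python3 - <<'E'
from h import *
c=snap("wrist","w13");s=snap("scene","s13");crop(s,190,130,320,260,5,"pics/s13c.png");crop(c,200,0,330,200,4,"pics/w13c.png")
togo(np.array([491.5,-230.7,61]),pose(-0.005))
print(proj(c,[[490.5,-231,86],[566.5,-231,86]]))
E
```

```text
t 18.9 pos [ 392.6 -230.9  310.3] F [ 0.2 -0.  -0.6] grip 0.552 rv [-0.04  0.05  0.06] d now-axes [ 99.1  -0.4 249.2] d target-axes [ 98.9  -0.7 249.3] norm 268
[[262.4140394   86.31849386]
 [262.17258857  14.5249428 ]]
```

View pics/w13.png

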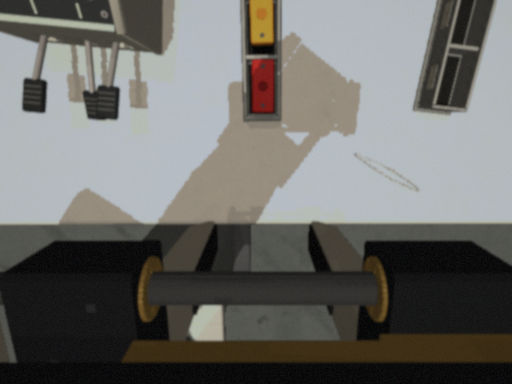

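View pics/s13c.png

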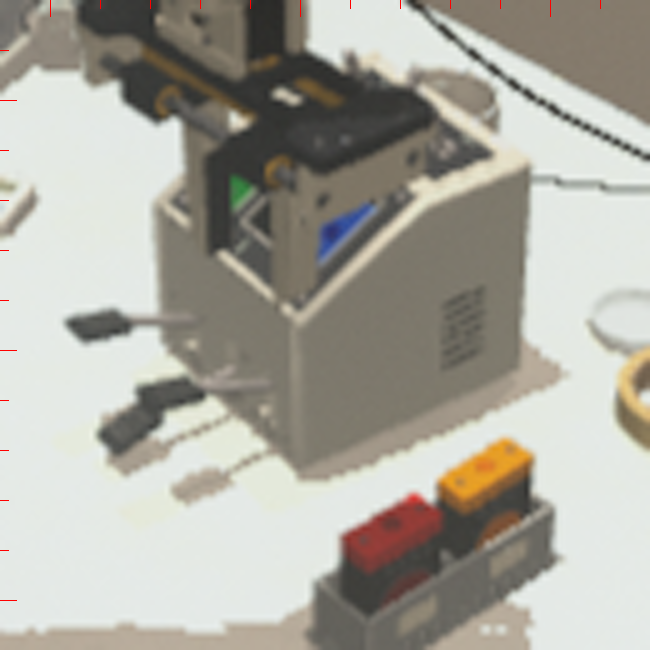

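```bash
python3 - <<'E'
from h import *
print(hand_in())
E
```

```text
the job is handed in; nothing more can be done
None
```

The red cassette is out of the console's middle channel and standing upright in the free place of the left caddy. I handed the job in at about 19 s; it reports no verdict.

- **Toggle:** I pushed the middle toggle back until the wrist force reached about 15 N at its stop. Later pictures show it leaning back and its two neighbours still leaning forward.
- **Key:** I pressed the middle key until it stopped at z of about 30 mm with about 39 N. The wrist picture matched a cassette raised by 36 mm.
- **Cassette:** I gripped it with the opening reading 26 mm, drew it out along the face's normal, and turned it upright. I then lowered it until the force rose to about 6 N on the caddy floor, let go, and backed the arm off.

**Last checks:**
- **Position:** The red cap's centre is within about 1 pixel of where the free place should put it, at the predicted (262, 86).
- **Neighbours:** The amber cassette shows no sign of being knocked. I did not measure the blue and green cassettes, the bottle or the dish again at the end; I saw no contact with them.
- **Arm:** The gripper is empty and the force reads about 0.

**Disagreement between cameras:** The three cameras differed by 3 to 6 mm on the console and caddy positions, so I used averages. I also moved the cassette 1 mm toward the caddy's divider after seeing it against the caddy. The contact points on the toggle and caddy floor agreed with the averages.

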